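Open a latched tray unit and screw its fourth foot down to the ledge

ROBOT

A 6-joint arm with a two-finger parallel gripper is mounted at the origin on the work surface. World frame = base frame: x ahead of the robot, y to its left, z up, the work surface at z = 0. Lengths are in m, angles in rad, forces in N, time in s.
With the tool pointing down it reaches from about 0.35 to 0.975 m from the base axis. Payload 4.9 kg.
Tool frame: the origin (TCP) lies at the very end of the fingers, on their centre line; the grasp point (between the pads) lies 19 mm behind it; z points along the fingers, x is the direction in which the jaws open and shut, and the axes are right-handed (so a half turn about z gives the same grasp; the last joint's range is limited). The gripper opens to 85 mm and grips with 20 to 120 N. Pads are 22 mm wide; open, the fingers measure 114 mm over their backs; the gripper's body (76 mm by 85 mm) begins 54 mm behind the grasp point. The pads swing forward as they close: fully open they stand 13 mm farther back than shut.
Start: joints at [1.205, 0.053, 1.613, -0, 1.476, -0.119], TCP at [0.153, 0.606, 0.231] pointing down, gripper open.
Joint ranges: [-3.01, 3.01], [-1.01, 2.22], [0.06, 2.58], [-1.02, 4.17], [0.09, 2.62], [-3.14, 3.14]. Speed limits (rad/s): [2.57, 2.57, 3.14, 3.14, 3.14, 3.14].

INTERFACE

Orientations are given as a rotation vector (axis times angle).
In Python, from station import ctrl, get_image, calibration, job gives the robot as it stands.
- The arm moves only by the tool jog_arm, never from a script. Its argument "deltas" is a list of rows, each a list of 3 entries, a list of its own where there are three numbers: the turn, a rotation vector about the tool's x, y, z in degrees, then the shift along the tool's x, y, z in m, then the finger opening in m, from 0 to 0.0854. In form: [[[ax, ay, az], [tx, ty, tz], gripper], ...]. A call has 1 to 12 rows; each row is the pose to reach, as a shift and turn from the pose commanded when the call began, along the tool's axes at that moment; what a row does not reach only later rows make up. A row lasts 1/12 s, in which the tool goes at most 41.7 mm and 7.16 degrees, less where a joint would pass 70% of its speed; a pose out of reach is approached as far as the arm can. A call with a gripper value outside its range is refused whole. The fingers move at their own pace and stop on an object; "squeeze" is the grip in N (left out, the last holds). Time passes only in rows, so rows that repeat a pose let the fingers close. It gives the time, the measured TCP pose, the force and the opening at its end, in the units of the state.
- ctrl.get_obs(): the state, without advancing time (a new reading comes with each control period).
- get_image(name): name is "scene" or "top" or "wrist"; returns the picture (480x640x3 uint8, red, green, blue); there is no depth.
- calibration(name): a dict with "mtx" (3x3 intrinsics, pixels), "origin" and "rotation" of the camera in the world; the wrist camera has in their place "tool_from_camera" (4x4, takes a point from camera to tool coordinates, whose origin is the TCP and whose axes are the tool frame's). Camera axes: x right, y up, looking along -z (the intrinsics and any distortion apply to the point x, -y, -z); pixel columns grow to the right and rows downward; lengths in m; the calibration is good to about 2 mm. The wrist camera is an equidistant fisheye: a pixel r from the principal point sees the ray r / f radians off the axis. A picture is of the moment at which its call begins: read the wrist's pose just before it. calibration takes no time and is no camera call.
- job.finish_job(): hands the job in, once; it reports no verdict.
The state is a dict: "t": time; "q": joint angles; "dq": joint speeds; "effort": joint torques, N m; "tool_pos": TCP position; "tool_rot": TCP orientation; "contact_force": force on the tool from outside, world axes, zero at the start; "wrist_torque": the same for the moment, N m; "opening": finger opening in m.
Only numpy, scipy, OpenCV 4.12 (cv2) and the standard library are available. Lean on these libraries where they do the work, as an engineer would, in place of code of your own. Each camera call takes 0.05 s, during which the arm holds its last target.

TASK

The white tray unit stands on three feet; its fourth, adjustable foot hangs clear of the ledge. Turn the quarter-turn latch, swing the flap up so that it stays standing open, then turn the grip inside clockwise to screw the foot down until it just touches the ledge and carries a little weight, without jacking the unit out of level. Let go, leave the flap open and the unit where it stands, and do not disturb the tools lying around.

Things in the scene. Friction and masses are not known exactly. Their poses are not given: they have to be found in the camera images.
- tray_unit: White plastic box 300 (x) x 280 (y) x 91 mm, 5 kg, loose on three 30 mm fixed feet (none at +x-y). Origin: ledge surface under its middle; x along the flap's hinge, y from latch to hinge, z up. Tray floor top z = 36 mm, 5 mm walls up to z = 85 mm. Beyond y = +40 mm a fixed deck (top z = 91 mm), ballasted below; the rest is covered by the flap.
- latch (a joint): Quarter-turn cam latch, rad. 0 = locked: its steel tongue (56 x 12 x 6 mm) points to the unit's +y and lies over the flap's edge, so that the flap cannot rise; grows clockwise seen from above to its stop at 1.6; above about 1.2 the flap is free. Stays where left; friction about 0.06 N m.
- latch_grip (a point): Middle of the latch's upright bar grip, on its vertical turning axis, at unit (-90, -165, 117) mm, over a small ledge outside the -y wall whose top is at z = 85 mm. The grip is 40 mm long, 12 mm thick and spans z = 98 to 128 mm. Its long side lies along the tongue (along the unit's y at latch 0) and turns with it.
- flap (a joint): Flap hinge angle, rad. 0 = closed and level, grows as the free (-y) edge swings up and over to the hinge side; vertical at 1.57, stop at 1.8. A stiff hinge holds it at any angle (about 4 N at the handle moves it).
- flap_hinge (a point): On the flap's hinge line, at unit (0, 40, 88) mm; the line runs along the unit's x. The flap is a white plate 290 x 178 x 6 mm.
- flap_handle (a point): Middle of the flap's round steel bar handle, 12 mm thick, 90 mm long along the unit's x, axis 35 mm above the flap's upper face. Closed: at unit (45, -110, 126) mm, i.e. 150 mm from the hinge line along the flap and 38 mm off it. The bar can turn between fingers that pinch it across, so a gripper can keep pointing down while the flap swings.
- screw (a joint): Turn of the screw foot's grip, rad, from 0 to a stop at 5.24; grows clockwise seen from above. The foot and the grip go down together 15 mm a full turn (2.39 mm per rad). Touches the level ledge at about 3.77. Friction about 0.08 N m; stays where left. Starts at 1.3 to 2.5.
- screw_grip (a point): Middle of the screw's bar grip, on its vertical turning axis at unit (85, -75) mm in the tray, under the flap. 44 mm long, 14 thick, 24 tall (14 mm below this point to 10 above). Height above the ledge: 61 mm plus the foot's clearance. Long side along the unit's x at screw 0, turning with the screw. Nearest walls 60 mm from the axis.
- foot_under (a point): Centre of the underside of the adjustable foot: a rubber disc 36 mm across and 8 mm thick below the tray, straight under the grip. Its height over the ledge is the clearance left, 3 to 6 mm at the start. Lowered 2 mm further than first touch it lifts the unit about 0.01 rad out of level.
- foot: The adjustable foot, same point as foot_under.
- wrench: Steel wrench lying on the ledge, 220 mm, bystander. Origin under its middle.
- bottle_brush: Orange bottle brush lying on the ledge, 260 mm, bystander. Origin under its middle.
- squeegee: Grey plastic squeegee lying on the ledge, about 200 x 200 mm, bystander. Origin under its middle.

How it is judged:
On the way, in this order (a step that is already met when the one before it is completed fails the run):
1. the latch is turned clear of the flap (value of joint latch above 1.15 rad), for 0.1 s.
2. the flap is swung up to stand open (beyond 1.3 rad) (value of joint flap above 1.3 rad), for 0.2 s.
3. the adjustable foot bears on the ledge (contact force between foot and table above 0.5 N), for 0.2 s.
At the end, for the whole second after the job is handed in: The adjustable foot presses on the ledge with more than 0.5 N, the tray unit is level within 0.011 rad (0.6 degrees) and at rest within 30 mm of where it stood, the latch is still turned (beyond 1.15 rad), the flap stands open beyond 1.3 rad, and the screw is at rest (contact force between foot and table above 0.5 N and angle between tray_unit's own z axis and vertical below 0.011 rad and value of joint flap above 1.3 rad and value of joint latch above 1.15 rad and distance of tray_unit from where it was at the start of the episode below 0.03 m and linear speed of tray_unit below 0.01 m/s and velocity of joint screw below 0.05 rad/s); the robot touches nothing.
It fails at once if a bystander tool is moved more than 40 mm (distance of any of wrench, bottle_brush, squeegee from where it was at the start of the episode above 0.04 m).
It fails at once if the unit is tipped or jacked more than 0.04 rad out of level (angle between tray_unit's own z axis and vertical above 0.04 rad).
It also fails if it takes over 72 s, if anything falls off the work surface, if the arm or the gripper's body presses on something with over 40 N, if the wrist force passes 120 N, or if a joint passes its speed limit or range.

## Working session

There is one attempt and no reset: what is moved stays moved. The work goes in short steps, Python scripts to look and compute and a tool call to move; the robot and the scene stay as the last step left them, time stands still between calls to the robot, and variables do not carry over. Pictures are saved under pics/ and viewed, and the job is handed in when it is done.

Besides the shell and the picture viewer there is one more tool, called as name(argument=value, ...), one argument or row to a line, values as JSON. jog_arm: Moves the arm, as the interface text tells. Its arguments: {"type":"object","properties":{"deltas":{"type":"array","items":{"type":"array"}},"squeeze":{"type":"number"}},"required":["deltas"]}

```bash
mkdir -p pics; ls
python3 - <<'E'
from station import ctrl,get_image,calibration,job
import cv2
o=ctrl.get_obs();print(o)
for n in ("scene","top","wrist"):
    cv2.imwrite(f"pics/{n}0.png",cv2.cvtColor(get_image(n),cv2.COLOR_RGB2BGR)); print(n,calibration(n))
E
```

```text
pics
{'t': 0.0, 'q': array([ 1.20497585e+00,  5.33650004e-02,  1.61430231e+00,  2.97329584e-05,
        1.47603567e+00, -1.18999660e-01]), 'dq': array([ 0.00125088, -0.00069504,  0.00015937,  0.00010309,  0.00161157,
        0.00200929]), 'effort': array([-4.30780165e-04, -3.93665814e+01, -3.70183575e+01, -2.80497972e-05,
        6.93685783e-03, -1.04534612e-05]), 'tool_pos': array([0.1524638 , 0.6054632 , 0.23005303]), 'tool_rot': array([ 2.47716177,  1.93043387, -0.00286117]), 'contact_force': array([ 0.47250497, -0.43694187, -0.06965414]), 'wrist_torque': array([ 0.01122819, -0.00543041,  0.01003812]), 'opening': 0.08506195110916619}
scene {'mtx': array([[539.43002845,   0.        , 318.8660006 ],
       [  0.        , 539.43002845, 238.14426025],
       [  0.        ,   0.        ,   1.        ]]), 'origin': array([ 1.38655385, -0.09054354,  1.15634647]), 'rotation': array([0.552659  , 0.47563065, 1.39004208])}
top {'mtx': array([[621.92639491,   0.        , 319.43166715],
       [  0.        , 621.92639491, 241.07429029],
       [  0.        ,   0.        ,   1.        ]]), 'origin': array([0.33175248, 0.01890562, 1.76516376]), 'rotation': array([ 0.11286038, -0.12680607, -1.56695767])}
wrist {'mtx': array([[371.64829954,   0.        , 315.38156102],
       [  0.        , 371.64829954, 241.16310541],
       [  0.        ,   0.        ,   1.        ]]), 'tool_from_camera': array([[ 9.99999502e-01,  6.11060265e-04, -7.88976455e-04,
        -5.43504251e-04],
       [ 3.81220243e-04, -9.64559349e-01, -2.63865717e-01,
        -6.70800996e-02],
       [-9.22252471e-04,  2.63865285e-01, -9.64559102e-01,
        -1.41339472e-01],
       [ 0.00000000e+00,  0.00000000e+00,  0.00000000e+00,
         1.00000000e+00]])}
```

View pics/top0.png

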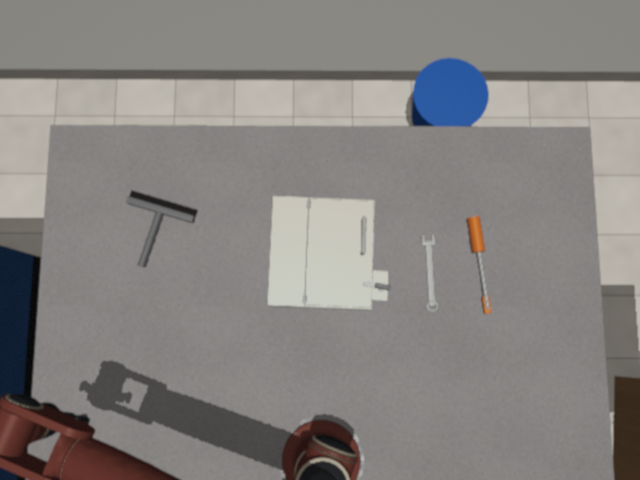

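View pics/scene0.png

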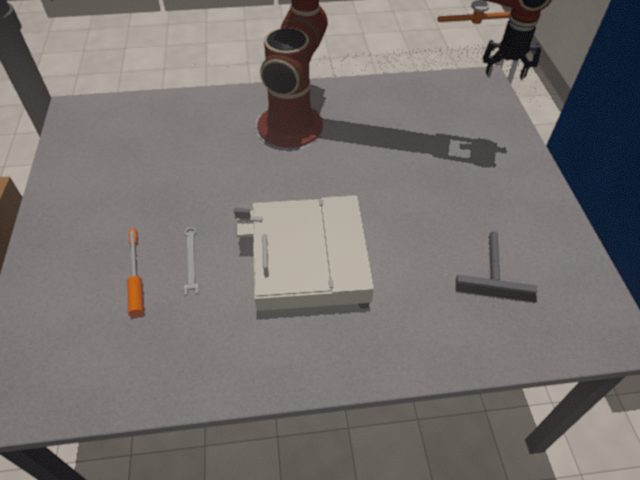

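View pics/wrist0.png

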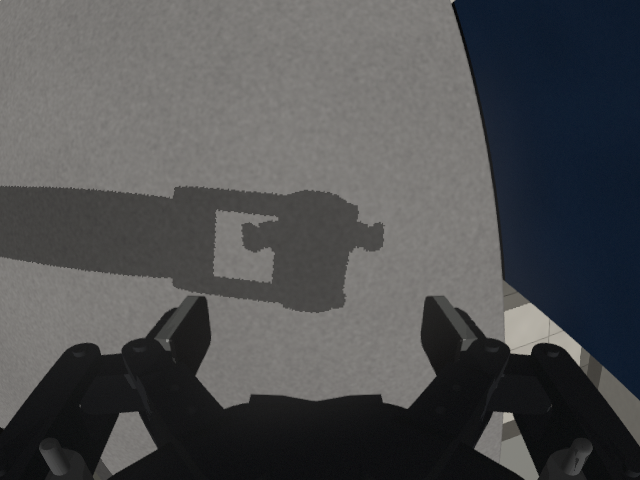

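The top view shows the unit upright in the picture. The latch is at (380,286), the handle at (363,236) and the hinge line at col 307. The tools lie well away at (160,220), (430,275) and (480,265). Next I measure the unit's pose.

```bash
cat > h.py <<'E'
import numpy as np,cv2
from scipy.spatial.transform import Rotation as R
from station import ctrl,get_image,calibration,job
def ray(n,px,T=None):
    c=calibration(n);K=c["mtx"];u=(px[0]-K[0,2])/K[0,0];v=(px[1]-K[1,2])/K[1,1]
    if n=="wrist":
        r=np.hypot(u,v);s=np.sin(r)/max(r,1e-9);d=np.array([u*s,-v*s,-np.cos(r)])
        M=c["tool_from_camera"];p,rv=T;Rt=R.from_rotvec(rv).as_matrix()
        return p+Rt@M[:3,3],Rt@M[:3,:3]@d
    return np.array(c["origin"]),R.from_rotvec(c["rotation"]).as_matrix()@np.array([u,-v,-1])
def onz(n,px,z,T=None):
    o,d=ray(n,px,T);return o+d*(z-o[2])/d[2]
def proj(n,P,T=None):
    c=calibration(n);K=c["mtx"]
    if n=="wrist":
        M=c["tool_from_camera"];p,rv=T;q=R.from_rotvec(rv).as_matrix().T@(P-p);q=M[:3,:3].T@(q-M[:3,3])
        x,y,z=q[0],-q[1],-q[2];r=np.hypot(x,y);th=np.arctan2(r,z);k=th/max(r,1e-9);return np.array([K[0,0]*x*k+K[0,2],K[1,1]*y*k+K[1,2]])
    q=R.from_rotvec(c["rotation"]).as_matrix().T@(P-np.array(c["origin"]))
    return np.array([K[0,0]*q[0]/-q[2]+K[0,2],K[1,1]*-q[1]/-q[2]+K[1,2]])
def pose(): o=ctrl.get_obs();return o["tool_pos"],o["tool_rot"]
def save(n,f,crop=None,s=1):
    T=pose();im=get_image(n);b=cv2.cvtColor(im,cv2.COLOR_RGB2BGR)
    if crop: x0,y0,x1,y1=crop;b=b[y0:y1,x0:x1]
    cv2.imwrite("pics/"+f,cv2.resize(b,None,fx=s,fy=s,interpolation=cv2.INTER_CUBIC));return im,T
E
python3 - <<'E'
from h import *
for n in("top","scene"):
    b=cv2.imread(f"pics/{n}0.png").astype(int)
    m=((b.min(2)>165)).astype(np.uint8)
    if n=="top": m[:190]=0;m[320:]=0;m[:,:260]=0;m[:,395:]=0
    else: m[:190]=0;m[320:]=0;m[:,:230]=0;m[:,380:]=0
    c=max(cv2.findContours(m,0,2)[0],key=cv2.contourArea)
    print(n,cv2.contourArea(c),cv2.approxPolyDP(c,3,True)[:,0].tolist())
    if n=="top":
        for p in [(274,197),(375,200),(268,306),(372,309),(307,198),(305,305)]: print(p,onz(n,p,.091).round(4))
b=cv2.imread("pics/top0.png")[185:325,255:405];cv2.imwrite("pics/topc.png",cv2.resize(b,None,fx=5,fy=4,interpolation=2))
b=cv2.imread("pics/scene0.png")[185:325,225:385];cv2.imwrite("pics/scenec.png",cv2.resize(b,None,fx=5,fy=4,interpolation=2))
E
```

```text
top 11104.5 [[273, 197], [268, 304], [370, 308], [371, 299], [386, 299], [385, 290], [373, 287], [375, 282], [387, 283], [387, 272], [371, 270], [372, 200], [311, 198], [306, 256], [307, 198]]
(274, 197) [0.7118 0.129  0.091 ]
(375, 200) [ 0.7039 -0.1491  0.091 ]
(268, 306) [0.4131 0.1418 0.091 ]
(372, 309) [ 0.4052 -0.1369  0.091 ]
(307, 198) [0.7092 0.0382 0.091 ]
(305, 305) [0.4158 0.0427 0.091 ]
scene 2487.0 [[322, 231], [315, 237], [313, 233], [311, 241], [312, 230], [308, 229], [310, 233], [306, 236], [310, 238], [304, 235], [302, 239], [309, 241], [306, 249], [299, 246], [302, 241], [296, 250], [296, 241], [293, 243], [291, 238], [288, 242], [293, 244], [289, 245], [295, 249], [277, 252], [281, 256], [274, 261], [270, 255], [276, 255], [278, 249], [274, 254], [270, 249], [270, 265], [272, 260], [277, 262], [270, 267], [266, 280], [258, 263], [260, 271], [256, 270], [261, 273], [256, 274], [267, 283], [259, 284], [261, 280], [257, 280], [255, 293], [326, 289], [323, 239], [315, 239], [321, 244], [315, 249], [312, 242], [316, 241], [314, 236], [322, 237]]
```

View pics/topc.png

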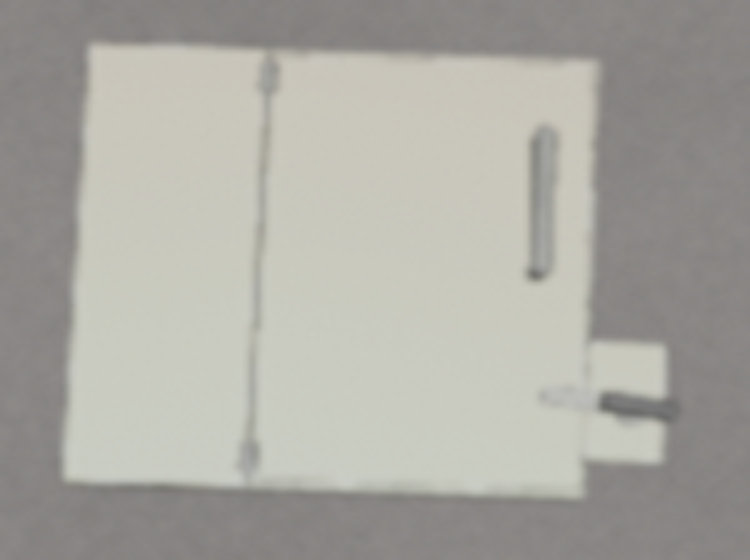

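```bash
cat >> h.py <<'E'
def unit2w(p,c=(0.5585,-0.0038),yaw=-2.0):
    a=np.radians(yaw);p=np.array(p,float)/1000
    return np.array([c[0]+p[0]*np.cos(a)-p[1]*np.sin(a),c[1]+p[0]*np.sin(a)+p[1]*np.cos(a),p[2]])
def delta(P,jaw):
    p,rv=pose();Rt=R.from_rotvec(rv);a=np.radians(jaw)
    x=np.array([np.cos(a),np.sin(a),0]);z=np.array([0,0,-1.]);G=R.from_matrix(np.c_[x,np.cross(z,x),z])
    print("turn",np.degrees((Rt.inv()*G).as_rotvec()).round(2),"shift",Rt.inv().apply(np.array(P)-p).round(4))
def st():
    o=ctrl.get_obs();Rt=R.from_rotvec(o["tool_rot"]).as_matrix()
    print("t",round(o["t"],2),"p",o["tool_pos"].round(4),"jaw",np.degrees(np.arctan2(Rt[1,0],Rt[0,0])).round(2),"zax",Rt[:,2].round(3),"F",o["contact_force"].round(2),"M",o["wrist_torque"].round(3),"op",o["opening"].round(4),"q6",o["q"][5].round(2))
E
python3 - <<'E'
from h import *
for n,u in (("latch",(-90,-165,117)),("handle",(45,-110,126)),("screw",(85,-75,65))):
    print(n,unit2w(u).round(4))
print(onz("top",(383,286.5),.128),onz("top",(363.6,235.2),.128))
L=unit2w((-90,-165,117)); st()
delta([L[0],L[1]+.02,.24],-2)
E
```

```text
latch [ 0.4628 -0.1656  0.117 ]
handle [ 0.5996 -0.1153  0.126 ]
screw [ 0.6408 -0.0817  0.065 ]
[ 0.46261124 -0.16325269  0.128     ] [ 0.59957812 -0.11357865  0.128     ]Traceback (most recent call last):
  File "<stdin>", line 5, in <module>
  File "h.py", line 34, in st
    print("t",round(o["t"],2),"p",o["tool_pos"].round(4),"jaw",np.degrees(np.arctan2(Rt[1,0],Rt[0,0])).round(2),"zax",Rt[:,2].round(3),"F",o["contact_force"].round(2),"M",o["wrist_torque"].round(3),"op",o["opening"].round(4),"q6",o["q"][5].round(2))
                                                                                                                                                                                                           ^^^^^^^^^^^^^^^^^^
AttributeError: 'float' object has no attribute 'round'
```

```bash
sed -i 's/o\["opening"\].round(4)/round(float(o["opening"]),4)/; s/o\["q"\]\[5\].round(2)/round(float(o["q"][5]),2)/' h.py
python3 - <<'E'
from h import *
L=unit2w((-90,-165,117)); st()
delta([L[0],L[1]+.02,.24],-2)
E
```

```text
t 0.15 p [0.1525 0.6056 0.2303] jaw 75.86 zax [-0.001 -0.001 -1.   ] F [-0.56 -0.71 -0.23] M [0.003 0.049 0.025] op 0.0854 q6 -0.12
turn [5.000e-02 8.000e-02 7.786e+01] shift [-0.6526  0.4844 -0.0087]
```

jog_arm(
  deltas=[
    [[0,0,39],[-0.326,0.242,-0.009],0.05],
    [[0,0,39],[-0.326,0.242,-0.009],0.05],
    [[0,0,39],[-0.326,0.242,-0.009],0.05],
    [[0,0,39],[-0.326,0.242,-0.009],0.05],
    [[0,0,39],[-0.326,0.242,-0.009],0.05],
    [[0,0,39],[-0.326,0.242,-0.009],0.05],
    [[0,0,39],[-0.326,0.242,-0.009],0.05],
    [[0,0,39],[-0.326,0.242,-0.009],0.05],
    [[0,0,39],[-0.326,0.242,-0.009],0.05],
    [[0,0,78],[-0.653,0.484,-0.009],0.05],
    [[0,0,78],[-0.653,0.484,-0.009],0.05],
    [[0,0,78],[-0.653,0.484,-0.009],0.05],
  ],
)

```text
t: 1.15
tool_pos: [0.3435, 0.1421, 0.2398]
tool_rot: [-3.114, -0.412, -0.002]
contact_force: [0.9, -0.6, 0.7]
opening: 0.05
```

Run:
```python
from h import *
L=unit2w((-90,-165,117)); st()
delta([L[0],L[1]+.02,.24],-2)
```

```text
t 1.15 p [0.3435 0.1421 0.2398] jaw 15.05 zax [ 0.001  0.    -1.   ] F [ 0.9  -0.56  0.65] M [ 0.01  -0.079 -0.003] op 0.05 q6 -0.07
turn [-1.000e-02 -6.000e-02  1.705e+01] shift [ 4.050e-02  3.088e-01 -2.000e-04]
```

jog_arm(
  deltas=[
    [[0,0,7],[0.02,0.15,0],0.05],
    [[0,0,17],[0.04,0.3,0],0.05],
    [[0,0,17],[0.04,0.3,0],0.05],
    [[0,0,17],[0.04,0.3,0],0.05],
    [[0,0,17],[0.04,0.3,0],0.05],
    [[0,0,17],[0.04,0.3,0],0.05],
    [[0,0,17],[0.04,0.3,0],0.05],
    [[0,0,17],[0.04,0.3,0],0.05],
    [[0,0,17],[0.04,0.3,0],0.05],
    [[0,0,17],[0.04,0.3,0],0.05],
    [[0,0,17],[0.04,0.3,0],0.05],
  ],
)

```text
t: 2.07
tool_pos: [0.4611, -0.1335, 0.2395]
tool_rot: [-3.141, 0.043, 0.001]
contact_force: [-0.8, -0.4, 0.2]
opening: 0.05
```

Run:
```python
from h import *
L=unit2w((-90,-165,117)); st()
im,T=save("wrist","w1.png")
for u in ((-90,-165,128),(-90,-185,128),(-90,-145,128),(45,-110,132)):
  print(u,proj("wrist",unit2w(u),T).round(1))
delta([L[0],L[1],.104],-2)
```

```text
t 2.07 p [ 0.4611 -0.1335  0.2395] jaw -1.57 zax [-0.001  0.001 -1.   ] F [-0.8  -0.44  0.21] M [ 0.038  0.023 -0.01 ] op 0.05 q6 -0.41
(-90, -165, 128) [319.7 280.1]
(-90, -185, 128) [319.4 304.9]
(-90, -145, 128) [320.  253.9]
(45, -110, 132) [502.  210.6]
turn [-0.03  0.01  0.47] shift [0.0025 0.0323 0.1357]
```

View pics/w1.png

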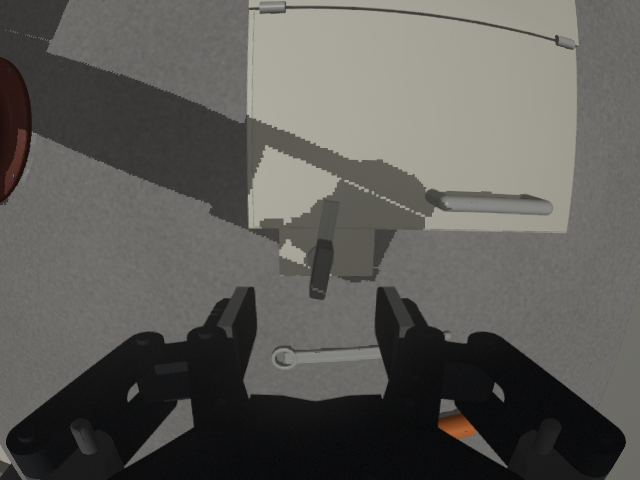

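Run:
```python
from h import *
st()
im,T=save("wrist","w2.png",(220,180,420,320),4)
for u in ((-90,-165,128),(-90,-185,128),(-90,-145,128),(45,-110,132)):
  print(u,proj("wrist",unit2w(u),T).round(1))
st()
for p in ((325,240),(318,297),(440,200),(550,207)): print(p,onz("wrist",p,.128,T).round(4))
```

```text
t 2.12 p [ 0.4611 -0.1333  0.2397] jaw -1.53 zax [-0.  0. -1.] F [ 0.27 -0.37  0.28] M [-0.024  0.003  0.014] op 0.0498 q6 -0.41
(-90, -165, 128) [319.5 280.2]
(-90, -185, 128) [319.1 305. ]
(-90, -145, 128) [319.8 254.1]
(45, -110, 132) [501.7 210.9]
t 2.17 p [ 0.4612 -0.1333  0.2398] jaw -1.51 zax [ 0.  0. -1.] F [ 0.06 -0.7  -0.22] M [ 0.    -0.017  0.013] op 0.05 q6 -0.41
(325, 240) [ 0.4674 -0.1353  0.128 ]
(318, 297) [ 0.4614 -0.1789  0.128 ]
(440, 200) [ 0.5504 -0.1079  0.128 ]
(550, 207) [ 0.6483 -0.1128  0.128 ]
```

View pics/w2.png

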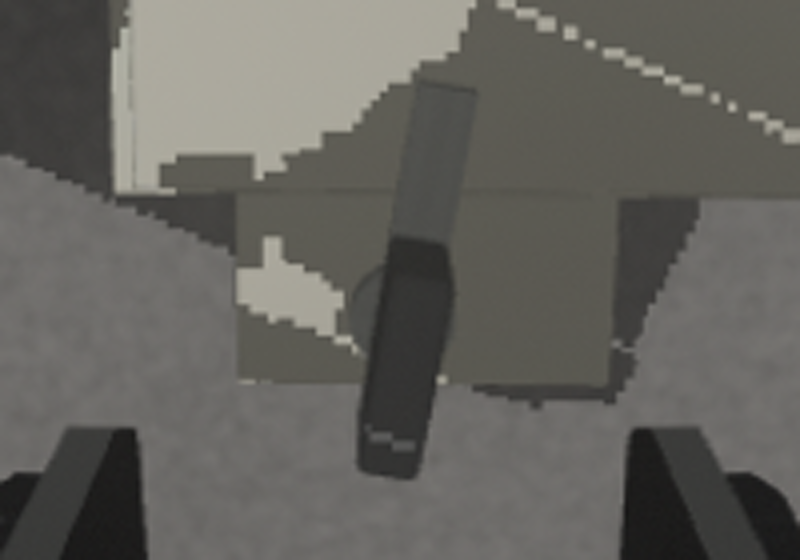

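```bash
sed -i 's/c=(0.5585,-0.0038)/c=(0.5585,-0.001)/' h.py
python3 - <<'E'
from h import *
T=pose();st()
f=lambda x,y:(220+x/4-.4,180+y/4-.4)
a=onz("wrist",f(447,85),.094,T);b=onz("wrist",f(418,238),.094,T);print(a,b,np.degrees(np.arctan2(*(a-b)[:2])))
a=onz("wrist",f(418,285),.128,T);b=onz("wrist",f(389,474),.128,T);print(a,b,(a+b)/2,np.degrees(np.arctan2(*(a-b)[:2])))
a=onz("wrist",f(237,200),.085,T);b=onz("wrist",f(237,380),.085,T);print("shelf",a,b,np.degrees(np.arctan2(*(a-b)[:2])))
c=onz("wrist",f(617,200),.085,T);b=onz("wrist",f(608,385),.085,T);print("shelf",c,b,np.degrees(np.arctan2(*(c-b)[:2])),np.degrees(np.arctan2((c-a)[1],(c-a)[0])))
L=unit2w((-90,-165,117));print(L);delta([L[0],L[1],.135],-11)
E
```

```text
t 2.17 p [ 0.4612 -0.1333  0.2398] jaw -1.51 zax [ 0.  0. -1.] F [ 0.06 -0.7  -0.22] M [ 0.    -0.017  0.013] op 0.05 q6 -0.41
[ 0.47378917 -0.11295428  0.094     ] [ 0.46745992 -0.14373523  0.094     ] 11.61932811999204
[ 0.46669853 -0.14329744  0.128     ] [ 0.46060676 -0.17985136  0.128     ] [ 0.46365264 -0.1615744   0.128     ] 9.46148514787702
shelf [ 0.43062407 -0.13706     0.085     ] [ 0.42847483 -0.176396    0.085     ] 3.127419056569357
shelf [ 0.50892797 -0.13910665  0.085     ] [ 0.5077099 -0.1797984  0.085    ] 1.714589158729711 -1.497215023380097
[ 0.46279641 -0.16275853  0.117     ]
turn [-0.01 -0.01  9.49] shift [0.0024 0.0294 0.1048]
```

The wrist view shows the latch grip turned about 8° clockwise from the unit's y axis, centre (322,275), at world (0.463, -0.162). I will go down onto it.

jog_arm(
  deltas=[
    [[0,0,7],[0.002,0.029,0.03],0.05],
    [[0,0,9.2],[0.002,0.029,0.06],0.05],
    [[0,0,9.2],[0.002,0.029,0.09],0.05],
    [[0,0,9.2],[0.002,0.029,0.11],0.05],
    [[0,0,9.2],[0.002,0.029,0.125],0.05],
    [[0,0,9.2],[0.002,0.029,0.137],0.05],
    [[0,0,9.2],[0.002,0.029,0.137],0.05],
    [[0,0,9.2],[0.002,0.029,0.137],0.05],
  ],
)

```text
t: 2.83
tool_pos: [0.4626, -0.163, 0.1029]
tool_rot: [-3.128, 0.295, 0.0]
contact_force: [0.4, 0.8, -0.8]
opening: 0.0499
```

Run:
```python
from h import *
st();save("wrist","w3.png")
```

```text
t 2.83 p [ 0.4626 -0.163   0.1029] jaw -10.76 zax [-0.  0. -1.] F [ 0.36  0.76 -0.79] M [ 0.001 -0.023 -0.011] op 0.0499 q6 -0.3
```

View pics/w3.png

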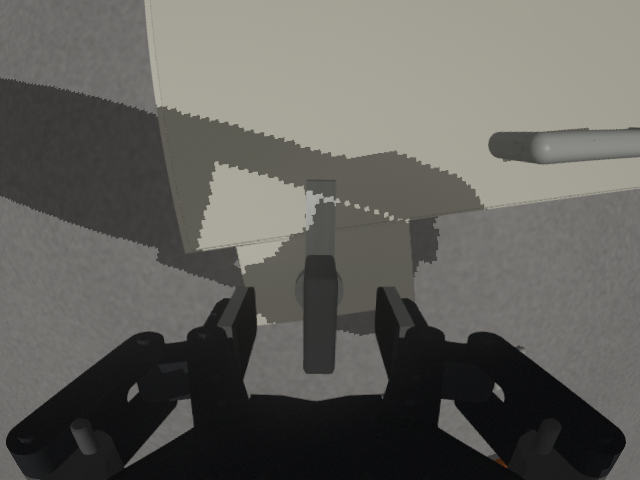

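The grip stands centred between the pads and aligned with them. I close.

jog_arm(
  deltas=[
    [[0,0,0],[0,0,0],0.008],
    [[0,0,0],[0,0,0],0.008],
    [[0,0,0],[0,0,0],0.008],
    [[0,0,0],[0,0,0],0.008],
    [[0,0,0],[0,0,0],0.008],
    [[0,0,0],[0,0,0],0.008],
  ],
  squeeze=30,
)

```text
t: 3.38
tool_pos: [0.4638, -0.1642, 0.1041]
tool_rot: [3.127, -0.297, 0.004]
contact_force: [2.4, 0.1, 4.6]
opening: 0.0113
```

Run:
```python
from h import *
st()
```

```text
t 3.38 p [ 0.4638 -0.1642  0.1041] jaw -10.84 zax [ 0.003 -0.001 -1.   ] F [2.37 0.07 4.65] M [ 0.046 -0.297 -0.067] op 0.0113 q6 -0.3
```

jog_arm(
  deltas=[
    [[0,0,6],[0,0,0],0.008],
    [[0,0,12.5],[0,0,0],0.008],
    [[0,0,19],[0,0,0],0.008],
    [[0,0,25.5],[0,0,0],0.008],
    [[0,0,32],[0,0,0],0.008],
    [[0,0,38.5],[0,0,0],0.008],
    [[0,0,45],[0,0,0],0.008],
    [[0,0,51.5],[0,0,0],0.008],
    [[0,0,58],[0,0,0],0.008],
    [[0,0,64.5],[0,0,0],0.008],
    [[0,0,71],[0,0,0],0.008],
    [[0,0,76],[0,0,0],0.008],
  ],
)

```text
t: 4.38
tool_pos: [0.4622, -0.1623, 0.104]
tool_rot: [-2.276, 2.164, 0.007]
contact_force: [-4.8, 8.3, 12.2]
opening: 0.0112
```

Run:
```python
from h import *
st();save("wrist","w4.png");save("top","t4.png",(255,185,405,325),4);st()
```

```text
t 4.38 p [ 0.4622 -0.1623  0.104 ] jaw -87.1 zax [-0.002  0.004 -1.   ] F [-4.84  8.3  12.17] M [1.343 0.85  0.074] op 0.0112 q6 1.03
t 4.48 p [ 0.4622 -0.1623  0.1041] jaw -86.92 zax [-0.002  0.004 -1.   ] F [-5.09  7.09 11.77] M [ 1.238  0.8   -0.052] op 0.0113 q6 1.03
```

View pics/w4.png

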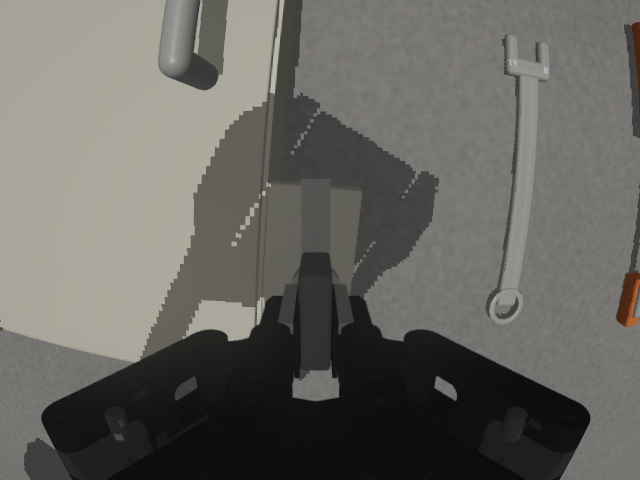

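The tongue now points along the unit's x, clear of the flap. I release, rise and move above the handle.

Run:
```python
from h import *
H=unit2w((45,-110,126));print(H);delta([H[0],H[1],.19],-92)
```

```text
[ 0.59963364 -0.11250347  0.126     ]
turn [0.13 0.22 5.08] shift [-0.0427 -0.1397 -0.0861]
```

jog_arm(
  deltas=[
    [[0,0,0],[0,0,0],0.05],
    [[0,0,0],[0,0,0],0.05],
    [[0,0,0],[0,0,0],0.05],
    [[0,0,0],[0,0,0],0.05],
    [[0,0,0],[0,0,-0.03],0.05],
    [[0,0,0],[0,0,-0.06],0.05],
    [[0,0,0],[0,0,-0.09],0.05],
    [[0,0,0],[0,0,-0.12],0.05],
    [[0,0,0],[0,0,-0.12],0.05],
    [[0,0,0],[0,0,-0.12],0.05],
  ],
)

```text
t: 5.32
tool_pos: [0.4637, -0.1645, 0.2251]
tool_rot: [-2.281, 2.159, -0.007]
contact_force: [-0.1, 1.1, 0.0]
opening: 0.0503
```

Run:
```python
from h import *
H=unit2w((45,-110,126));st();delta([H[0],H[1],.20],-92)
```

```text
t 5.32 p [ 0.4637 -0.1645  0.2251] jaw -86.84 zax [ 0.004 -0.002 -1.   ] F [-0.11  1.1   0.05] M [-0.041 -0.053  0.033] op 0.0503 q6 1.02
turn [-0.22 -0.13  5.17] shift [-0.0444 -0.1385  0.0255]
```

jog_arm(
  deltas=[
    [[0,0,5.2],[-0.01,-0.035,0.005],0.05],
    [[0,0,5.2],[-0.023,-0.07,0.012],0.05],
    [[0,0,5.2],[-0.034,-0.105,0.019],0.05],
    [[0,0,5.2],[-0.044,-0.138,0.025],0.05],
    [[0,0,5.2],[-0.044,-0.138,0.025],0.05],
    [[0,0,5.2],[-0.044,-0.138,0.025],0.05],
    [[0,0,5.2],[-0.044,-0.138,0.025],0.05],
  ],
)

```text
t: 5.9
tool_pos: [0.5969, -0.112, 0.1957]
tool_rot: [2.181, -2.259, -0.005]
contact_force: [-0.0, -0.6, 0.2]
opening: 0.0498
```

Run:
```python
from h import *
H=unit2w((45,-110,126));st();im,T=save("wrist","w5.png");print(proj("wrist",H,T),proj("wrist",unit2w((0,-110,126)),T),proj("wrist",unit2w((90,-110,126)),T));delta([H[0],H[1],.112],-92)
```

```text
t 5.9 p [ 0.5969 -0.112   0.1957] jaw -92.01 zax [-0.004  0.001 -1.   ] F [-0.04 -0.57  0.2 ] M [0.058 0.009 0.004] op 0.0498 q6 1.3
[315.71266887 250.26233031] [315.73644449 318.02158774] [315.6772917  174.15611374]
turn [ 0.12  0.02 -0.05] shift [ 0.0001 -0.0029  0.0847]
```

View pics/w5.png

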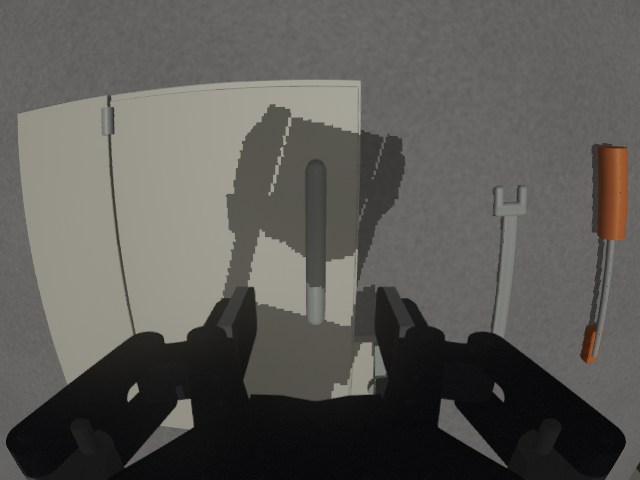

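The bar is centred between the fingers (col 316, rows 160–325) and matches the prediction. I go down and close.

jog_arm(
  deltas=[
    [[0,0,0],[0,-0.003,0.03],0.05],
    [[0,0,0],[0,-0.003,0.06],0.05],
    [[0,0,0],[0,-0.003,0.086],0.05],
    [[0,0,0],[0,-0.003,0.086],0.05],
    [[0,0,0],[0,-0.003,0.086],0.008],
    [[0,0,0],[0,-0.003,0.086],0.008],
    [[0,0,0],[0,-0.003,0.086],0.008],
    [[0,0,0],[0,-0.003,0.086],0.008],
    [[0,0,0],[0,-0.003,0.086],0.008],
    [[0,0,0],[0,-0.003,0.086],0.008],
  ],
  squeeze=30,
)

```text
t: 6.78
tool_pos: [0.6025, -0.1122, 0.115]
tool_rot: [-2.18, 2.258, -0.005]
contact_force: [-1.8, 3.5, 6.4]
opening: 0.0104
```

Run:
```python
from h import *
st()
p,rv=pose();Rt=R.from_rotvec(rv)
# arc for handle
h=lambda t:unit2w((45,40-150*np.cos(t)+38*np.sin(t),88+150*np.sin(t)+38*np.cos(t)))
for t in np.arange(0,1.56,.05): print(round(t,2),Rt.inv().apply(h(t)-h(0)).round(3))
```

```text
t 6.78 p [ 0.6025 -0.1122  0.115 ] jaw -92.02 zax [ 0.004 -0.    -1.   ] F [-1.78  3.49  6.39] M [ 0.54   0.373 -0.047] op 0.0104 q6 1.3
0.0 [0. 0. 0.]
0.05 [-0.002 -0.    -0.007]
0.1 [-0.005 -0.    -0.015]
0.15 [-0.007 -0.    -0.022]
0.2 [-0.011 -0.    -0.029]
0.25 [-0.014 -0.    -0.036]
0.3 [-0.018 -0.    -0.043]
0.35 [-0.022 -0.    -0.049]
0.4 [-0.027 -0.    -0.055]
0.45 [-0.031 -0.    -0.061]
0.5 [-0.037 -0.    -0.067]
0.55 [-0.042 -0.    -0.073]
0.6 [-0.048 -0.    -0.078]
0.65 [-0.054 -0.    -0.083]
0.7 [-0.06  -0.    -0.088]
0.75 [-0.066 -0.    -0.092]
0.8 [-0.073 -0.    -0.096]
0.85 [-0.08 -0.   -0.1 ]
0.9 [-0.087 -0.    -0.103]
0.95 [-0.094 -0.    -0.106]
1.0 [-0.101 -0.    -0.109]
1.05 [-0.108 -0.    -0.111]
1.1 [-0.116 -0.    -0.113]
1.15 [-0.123 -0.    -0.114]
1.2 [-0.131 -0.    -0.116]
1.25 [-0.139 -0.    -0.116]
1.3 [-0.146 -0.    -0.117]
1.35 [-0.154 -0.    -0.117]
1.4 [-0.162 -0.    -0.116]
1.45 [-0.17  -0.    -0.116]
1.5 [-0.177 -0.    -0.114]
1.55 [-0.185 -0.    -0.113]
```

jog_arm(
  deltas=[
    [[0,0,0],[-0.002,0,-0.007],0.008],
    [[0,0,0],[-0.005,0,-0.015],0.008],
    [[0,0,0],[-0.007,0,-0.022],0.008],
    [[0,0,0],[-0.011,0,-0.029],0.008],
    [[0,0,0],[-0.014,0,-0.036],0.008],
    [[0,0,0],[-0.018,0,-0.043],0.008],
    [[0,0,0],[-0.022,0,-0.049],0.008],
    [[0,0,0],[-0.027,0,-0.055],0.008],
    [[0,0,0],[-0.031,0,-0.061],0.008],
    [[0,0,0],[-0.037,0,-0.067],0.008],
    [[0,0,0],[-0.042,0,-0.073],0.008],
    [[0,0,0],[-0.048,0,-0.078],0.008],
  ],
)

```text
t: 7.78
tool_pos: [0.6041, -0.0681, 0.1929]
tool_rot: [2.179, -2.259, 0.016]
contact_force: [0.3, -10.8, 3.1]
opening: 0.011
```

Run:
```python
from h import *
st();save("scene","s6.png",(200,130,420,320),3)
```

```text
t 7.78 p [ 0.6041 -0.0681  0.1929] jaw -92.09 zax [ 0.005 -0.009 -1.   ] F [  0.26 -10.78   3.06] M [-1.939 -0.014 -0.023] op 0.011 q6 1.38
```

View pics/s6.png

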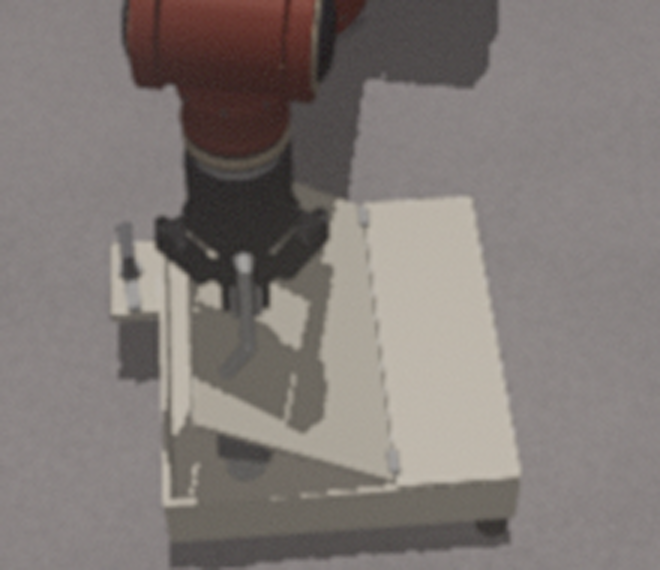

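The flap is following, about 0.55 rad up, and the latch stays turned. I continue along the arc.

jog_arm(
  deltas=[
    [[0,0,0],[-0.006,0,-0.005],0.008],
    [[0,0,0],[-0.012,0,-0.01],0.008],
    [[0,0,0],[-0.018,0,-0.014],0.008],
    [[0,0,0],[-0.025,0,-0.018],0.008],
    [[0,0,0],[-0.032,0,-0.022],0.008],
    [[0,0,0],[-0.039,0,-0.025],0.008],
    [[0,0,0],[-0.046,0,-0.028],0.008],
    [[0,0,0],[-0.053,0,-0.031],0.008],
    [[0,0,0],[-0.06,0,-0.033],0.008],
    [[0,0,0],[-0.068,0,-0.035],0.008],
    [[0,0,0],[-0.075,0,-0.036],0.008],
    [[0,0,0],[-0.083,0,-0.038],0.008],
  ],
)

```text
t: 8.83
tool_pos: [0.6073, 0.0164, 0.2327]
tool_rot: [-2.18, 2.261, -0.014]
contact_force: [1.0, -3.3, 2.0]
opening: 0.0105
```

Run:
```python
from h import *
st()
```

```text
t 8.83 p [0.6073 0.0164 0.2327] jaw -92.09 zax [ 0.006 -0.006 -1.   ] F [ 0.95 -3.34  1.98] M [-0.829 -0.024 -0.052] op 0.0105 q6 1.51
```

jog_arm(
  deltas=[
    [[0,0,0],[-0.008,0,0],0.008],
    [[0,0,0],[-0.015,0,-0.001],0.008],
    [[0,0,0],[-0.023,0,-0.001],0.008],
    [[0,0,0],[-0.031,0,0],0.008],
    [[0,0,0],[-0.039,0,0],0.008],
    [[0,0,0],[-0.046,0,0.002],0.008],
    [[0,0,0],[-0.054,0,0.003],0.008],
    [[0,0,0],[-0.054,0,0.003],0.008],
    [[0,0,0],[-0.054,0,0.003],0.008],
  ],
)

```text
t: 9.58
tool_pos: [0.6094, 0.0734, 0.2279]
tool_rot: [-2.179, 2.256, -0.006]
contact_force: [3.4, 1.9, 6.4]
opening: 0.0108
```

Run:
```python
from h import *
st();save("scene","s7.png",(200,80,420,320),2.5);st()
```

```text
t 9.58 p [0.6094 0.0734 0.2279] jaw -91.98 zax [ 0.006  0.001 -1.   ] F [3.39 1.91 6.37] M [ 0.141 -0.471  0.033] op 0.0108 q6 1.6
t 9.63 p [0.6094 0.0734 0.2279] jaw -91.99 zax [ 0.006  0.001 -1.   ] F [2.95 2.78 6.41] M [ 0.136 -0.43   0.01 ] op 0.0105 q6 1.6
```

View pics/s7.png

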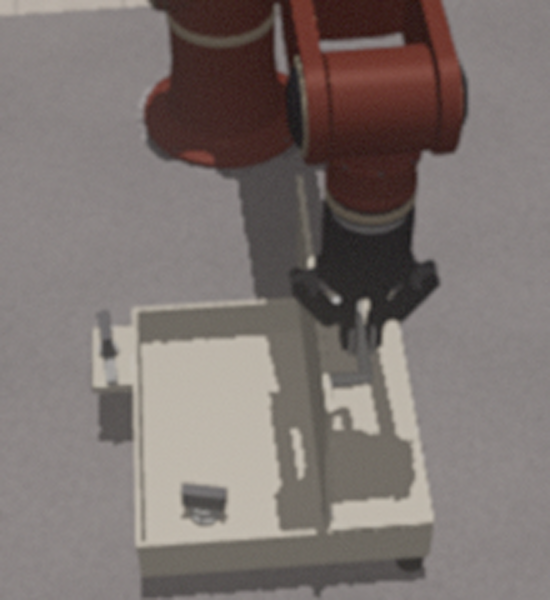

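The flap stands upright and the screw grip is visible in the tray. I open slightly, rise and go above the screw.

jog_arm(
  deltas=[
    [[0,0,0],[0,0,0],0.03],
    [[0,0,0],[0,0,0],0.03],
    [[0,0,0],[0,0,0],0.03],
    [[0,0,0],[0,0,-0.02],0.03],
    [[0,0,0],[0,0,-0.05],0.03],
    [[0,0,0],[0,0,-0.08],0.03],
    [[0,0,0],[0,0,-0.11],0.03],
    [[0,0,0],[0,0,-0.11],0.03],
    [[0,0,0],[0,0,-0.11],0.03],
  ],
)

```text
t: 10.38
tool_pos: [0.6082, 0.0725, 0.3372]
tool_rot: [-2.18, 2.259, -0.004]
contact_force: [0.6, 0.1, -0.1]
opening: 0.0299
```

Run:
```python
from h import *
st();S=unit2w((85,-75,75));print(S);delta([S[0],S[1],.335],-92);save("scene","s8.png",(200,80,420,320),3.2)
import cv2
b=cv2.imread("pics/s8.png");cv2.imwrite("pics/s8c.png",b[350:,:])
```

```text
t 10.38 p [0.6082 0.0725 0.3372] jaw -92.04 zax [ 0.004 -0.    -1.   ] F [ 0.61  0.1  -0.13] M [-0.02   0.019 -0.019] op 0.0299 q6 1.6
[ 0.64083076 -0.07892077  0.075     ]
turn [-0.22 -0.   -0.04] shift [ 0.1501 -0.0379  0.0023]
```

View pics/s8c.png

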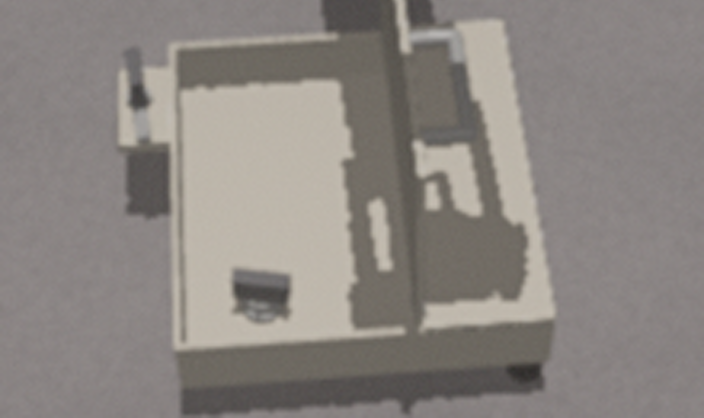

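jog_arm(
  deltas=[
    [[0,0,0],[0.035,-0.01,0],0.05],
    [[0,0,0],[0.075,-0.02,0],0.05],
    [[0,0,0],[0.115,-0.03,0],0.05],
    [[0,0,0],[0.15,-0.038,0.03],0.05],
    [[0,0,0],[0.15,-0.038,0.07],0.05],
    [[0,0,0],[0.15,-0.038,0.11],0.05],
    [[0,0,0],[0.15,-0.038,0.15],0.05],
    [[0,0,0],[0.15,-0.038,0.15],0.05],
    [[0,0,0],[0.15,-0.038,0.15],0.05],
    [[0,0,0],[0.15,-0.038,0.15],0.05],
  ],
)

```text
t: 11.27
tool_pos: [0.6407, -0.0786, 0.1861]
tool_rot: [-2.182, 2.26, -0.001]
contact_force: [0.3, -0.6, 0.6]
opening: 0.05
```

Run:
```python
from h import *
st();im,T=save("wrist","w9.png",(220,160,420,310),4);S=unit2w((85,-75,75));print(proj("wrist",S,T),[round(4*v) for v in proj("wrist",S,T)-[220,160]])
save("top","t9.png",(255,185,405,325),4)
```

```text
t 11.27 p [ 0.6407 -0.0786  0.1861] jaw -92.01 zax [ 0.001 -0.    -1.   ] F [ 0.29 -0.64  0.56] M [-0.015  0.021 -0.017] op 0.05 q6 1.37
[315.43972572 237.37254327] [382, 309]
```

View pics/w9.png

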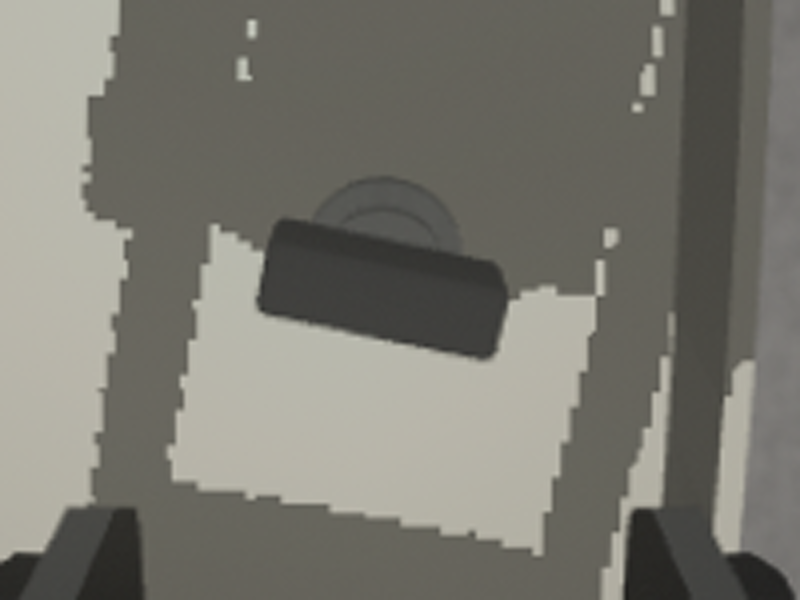

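Run:
```python
from h import *
T=pose();st()
f=lambda x,y:(220+x/4-.4,160+y/4-.4)
for A,B in (((258,312),(490,358)),((272,248),(507,296)),((265,280),(499,327))):
  a=onz("wrist",f(*A),.075,T);b=onz("wrist",f(*B),.075,T);d=a-b
  print(a.round(4),b.round(4),((a+b)/2).round(4),np.linalg.norm(d).round(4),np.degrees(np.arctan2(d[1],d[0])))
```

```text
t 11.37 p [ 0.6422 -0.0789  0.1889] jaw -92.0 zax [ 0.006 -0.001 -1.   ] F [ 0.71 -0.83  0.26] M [-0.003 -0.063  0.04 ] op 0.0495 q6 1.37
[ 0.6428 -0.057   0.075 ] [ 0.6328 -0.0981  0.075 ] [ 0.6378 -0.0775  0.075 ] 0.0423 76.35091825709817
[ 0.6543 -0.0601  0.075 ] [ 0.6441 -0.1013  0.075 ] [ 0.6492 -0.0807  0.075 ] 0.0424 76.14266320316165
[ 0.6486 -0.0585  0.075 ] [ 0.6385 -0.0998  0.075 ] [ 0.6435 -0.0791  0.075 ] 0.0425 76.26881123216977
```

The screw grip's top face is at crop (382,303), world (0.642, -0.079), 42 mm long. It points along 76.3°, so the screw is at about 1.78 rad. I turn the tool to match and look again before going down.

jog_arm(
  deltas=[
    [[0,0,-7],[0,0,0],0.05],
    [[0,0,-14],[0,0,0],0.05],
    [[0,0,-21],[0,0,0],0.05],
    [[0,0,-28],[0,0,0],0.05],
    [[0,0,-35],[0,0,0],0.05],
    [[0,0,-42],[0,0,0],0.05],
    [[0,0,-49],[0,0,0],0.05],
    [[0,0,-56],[0,0,0],0.05],
    [[0,0,-63],[0,0,0.02],0.05],
    [[0,0,-70],[0,0,0.05],0.05],
    [[0,0,-77],[0,0,0.07],0.05],
    [[0,0,-78.3],[0,0,0.07],0.05],
  ],
)

```text
t: 12.37
tool_pos: [0.6388, -0.0781, 0.1126]
tool_rot: [-3.119, 0.37, 0.006]
contact_force: [-0.9, 0.6, -0.7]
opening: 0.0499
```

jog_arm(
  deltas=[
    [[0,0,0],[0,0,0],0.05],
    [[0,0,0],[0,0,0],0.05],
    [[0,0,0],[0,0,0],0.05],
  ],
)

```text
t: 12.62
tool_pos: [0.6423, -0.0791, 0.1185]
tool_rot: [3.118, -0.378, 0.009]
contact_force: [-0.2, -0.4, -0.7]
opening: 0.0503
```

Run:
```python
from h import *
st();im,T=save("wrist","w10.png");delta([.6412,-.079,.051],-13.7)
```

```text
t 12.62 p [ 0.6423 -0.0791  0.1185] jaw -13.82 zax [ 0.005 -0.001 -1.   ] F [-0.18 -0.37 -0.7 ] M [0.014 0.037 0.004] op 0.0503 q6 0.0
turn [-0.   -0.28 -0.1 ] shift [-0.0012  0.0002  0.067 ]
```

View pics/w10.png

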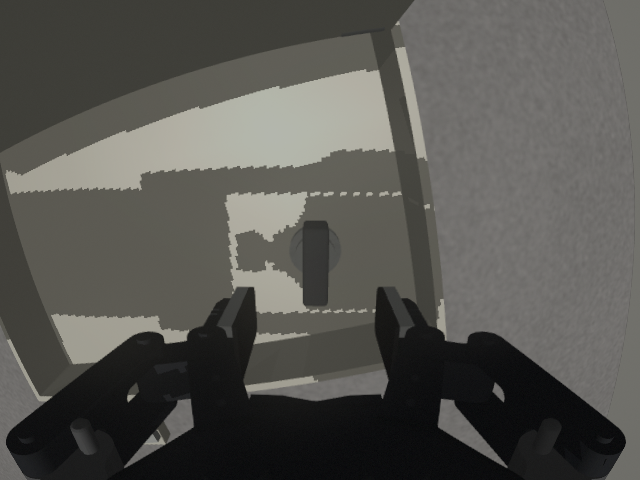

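The grip is aligned and centred (col 316). I go down and close.

jog_arm(
  deltas=[
    [[0,0,0],[-0.001,0,0.02],0.05],
    [[0,0,0],[-0.001,0,0.04],0.05],
    [[0,0,0],[-0.001,0,0.055],0.05],
    [[0,0,0],[-0.001,0,0.067],0.05],
    [[0,0,0],[-0.001,0,0.067],0.05],
    [[0,0,0],[-0.001,0,0.067],0.01],
    [[0,0,0],[-0.001,0,0.067],0.01],
    [[0,0,0],[-0.001,0,0.067],0.01],
    [[0,0,0],[-0.001,0,0.067],0.01],
    [[0,0,0],[-0.001,0,0.067],0.01],
    [[0,0,0],[-0.001,0,0.067],0.01],
  ],
  squeeze=30,
)

```text
t: 13.58
tool_pos: [0.6419, -0.0791, 0.0498]
tool_rot: [3.118, -0.376, 0.011]
contact_force: [4.9, 0.1, -2.1]
opening: 0.0135
```

Run:
```python
from h import *
st()
```

```text
t 13.58 p [ 0.6419 -0.0791  0.0498] jaw -13.75 zax [ 0.007 -0.001 -1.   ] F [ 4.85  0.07 -2.1 ] M [-0.126 -0.761 -0.061] op 0.0135 q6 0.0
```

jog_arm(
  deltas=[
    [[0,0,5],[0,0,0.0002],0.01],
    [[0,0,10],[0,0,0.0004],0.01],
    [[0,0,16],[0,0,0.0007],0.01],
    [[0,0,22],[0,0,0.0009],0.01],
    [[0,0,28],[0,0,0.0012],0.01],
    [[0,0,34],[0,0,0.0014],0.01],
    [[0,0,40],[0,0,0.0017],0.01],
    [[0,0,46],[0,0,0.0019],0.01],
    [[0,0,52],[0,0,0.0022],0.01],
    [[0,0,58],[0,0,0.0024],0.01],
    [[0,0,64],[0,0,0.0027],0.01],
    [[0,0,70],[0,0,0.0029],0.01],
  ],
)

```text
t: 14.58
tool_pos: [0.6416, -0.0785, 0.0469]
tool_rot: [-2.332, 2.1, -0.007]
contact_force: [4.5, 1.2, -1.6]
opening: 0.0132
```

Run:
```python
from h import *
st()
```

```text
t 14.58 p [ 0.6416 -0.0785  0.0469] jaw -84.02 zax [ 0.006 -0.    -1.   ] F [ 4.52  1.23 -1.62] M [ 0.202 -0.663  0.11 ] op 0.0132 q6 1.23
```

jog_arm(
  deltas=[
    [[0,0,5],[0,0,0.0002],0.01],
    [[0,0,10],[0,0,0.0004],0.01],
    [[0,0,15],[0,0,0.0006],0.01],
    [[0,0,20],[0,0,0.0008],0.01],
    [[0,0,25],[0,0,0.001],0.01],
    [[0,0,30],[0,0,0.0013],0.01],
    [[0,0,35],[0,0,0.0015],0.01],
    [[0,0,40],[0,0,0.0017],0.01],
    [[0,0,40],[0,0,0.0017],0.01],
    [[0,0,40],[0,0,0.0017],0.01],
  ],
)

```text
t: 15.42
tool_pos: [0.6418, -0.0781, 0.0452]
tool_rot: [-1.48, 2.765, -0.004]
contact_force: [5.3, 2.3, -0.5]
opening: 0.0132
```

Run:
```python
from h import *
st()
```

```text
t 15.42 p [ 0.6418 -0.0781  0.0452] jaw -123.69 zax [ 0.006  0.    -1.   ] F [ 5.33  2.29 -0.49] M [ 0.353 -0.827 -0.097] op 0.0132 q6 1.92
```

jog_arm(
  deltas=[
    [[0,0,2],[0,0,0.0001],0.01],
    [[0,0,4],[0,0,0.0002],0.01],
    [[0,0,4],[0,0,0.0002],0.01],
    [[0,0,4],[0,0,0.0002],0.01],
  ],
)

```text
t: 15.75
tool_pos: [0.6418, -0.0781, 0.045]
tool_rot: [-1.382, 2.815, -0.004]
contact_force: [5.0, 1.8, -1.1]
opening: 0.0134
```

Run:
```python
from h import *
st()
```

```text
t 15.75 p [ 0.6418 -0.0781  0.045 ] jaw -127.68 zax [ 0.006  0.    -1.   ] F [ 5.    1.84 -1.08] M [ 0.398 -0.913 -0.076] op 0.0134 q6 1.99
```

jog_arm(
  deltas=[
    [[0,0,3],[0,0,0.0001],0.01],
    [[0,0,6],[0,0,0.0002],0.01],
    [[0,0,6],[0,0,0.0002],0.01],
    [[0,0,6],[0,0,0.0002],0.01],
  ],
)

```text
t: 16.08
tool_pos: [0.642, -0.0781, 0.045]
tool_rot: [-1.233, 2.883, -0.004]
contact_force: [5.3, 1.4, -1.1]
opening: 0.0134
```

Run:
```python
from h import *
st()
```

```text
t 16.08 p [ 0.642  -0.0781  0.045 ] jaw -133.68 zax [ 0.007  0.    -1.   ] F [ 5.32  1.36 -1.11] M [ 0.468 -0.862 -0.031] op 0.0134 q6 2.1
```

jog_arm(
  deltas=[
    [[0,0,4],[0,0,0.0001],0.01],
    [[0,0,8],[0,0,0.0003],0.01],
    [[0,0,12],[0,0,0.0004],0.01],
    [[0,0,15],[0,0,0.0005],0.01],
    [[0,0,15],[0,0,0.0005],0.01],
    [[0,0,15],[0,0,0.0005],0.01],
    [[0,0,15],[0,0,0.0005],0.01],
  ],
)

```text
t: 16.67
tool_pos: [0.6421, -0.078, 0.045]
tool_rot: [-0.846, 3.018, -0.002]
contact_force: [4.2, 2.8, 2.3]
opening: 0.0134
```

Run:
```python
from h import *
st()
```

```text
t 16.67 p [ 0.6421 -0.078   0.045 ] jaw -148.67 zax [ 0.007  0.    -1.   ] F [4.25 2.8  2.34] M [ 0.421 -0.748  0.014] op 0.0134 q6 2.36
```

From s≈216° on, the grip's height stopped falling at 0.045 and the upward force rose, so the foot is bearing. I release, rise and check.

jog_arm(
  deltas=[
    [[0,0,0],[0,0,0],0.045],
    [[0,0,0],[0,0,0],0.045],
    [[0,0,0],[0,0,0],0.045],
    [[0,0,0],[0,0,0],0.045],
    [[0,0,0],[0,0,-0.03],0.045],
    [[0,0,0],[0,0,-0.06],0.045],
    [[0,0,0],[0,0,-0.1],0.045],
    [[0,0,0],[0,0,-0.14],0.045],
    [[0,0,0],[0,0,-0.14],0.045],
    [[0,0,0],[0,0,-0.14],0.045],
  ],
)

```text
t: 17.5
tool_pos: [0.6413, -0.0791, 0.1868]
tool_rot: [-0.845, 3.019, -0.006]
contact_force: [0.4, 0.1, -0.6]
opening: 0.0452
```

Run:
```python
from h import *
st();im,T=save("wrist","w11.png");save("top","t11.png",(255,185,405,325),4);save("scene","s11.png",(200,80,420,320),2.5)
st()
```

```text
t 17.5 p [ 0.6413 -0.0791  0.1868] jaw -148.72 zax [ 0.007 -0.002 -1.   ] F [ 0.44  0.07 -0.63] M [-0.016 -0.016  0.011] op 0.0452 q6 2.36
t 17.65 p [ 0.6381 -0.0782  0.1801] jaw -148.72 zax [-0.003  0.001 -1.   ] F [-0.76 -0.45  0.11] M [ 0.005 -0.03   0.019] op 0.0453 q6 2.36
```

View pics/w11.png

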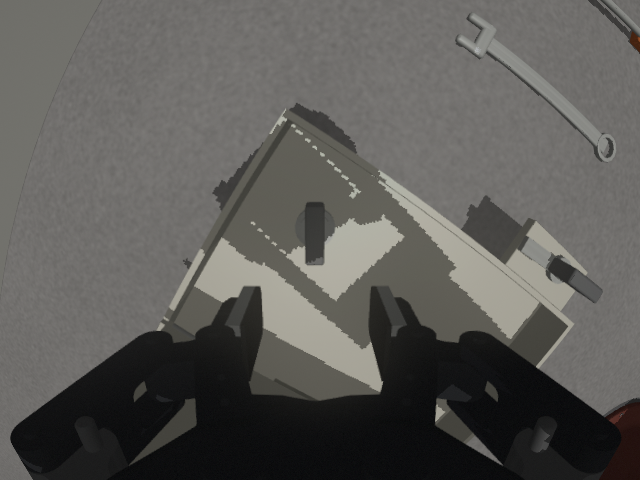

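View pics/s11.png

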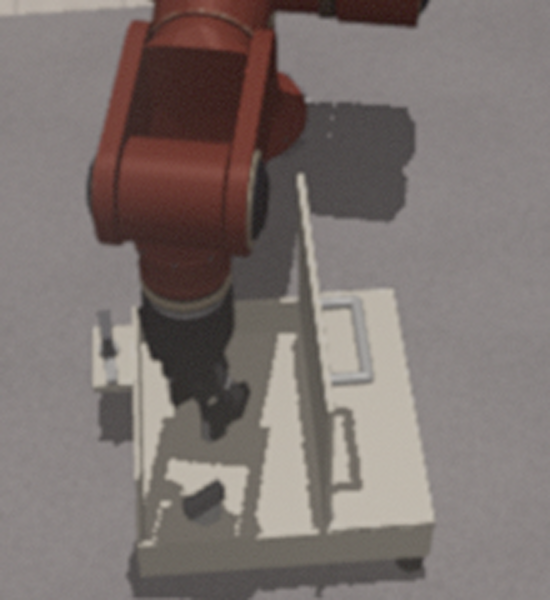

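The grip stayed where the hand left it, flap upright, latch turned. I move the arm aside and check the unit's yaw and position from above.

jog_arm(
  deltas=[
    [[0,0,0],[0,0,-0.04],0.045],
    [[0,0,0],[0,0,-0.08],0.045],
    [[0,0,0],[0.03,-0.03,-0.11],0.045],
    [[0,0,0],[0.06,-0.06,-0.11],0.045],
    [[0,0,0],[0.09,-0.09,-0.11],0.045],
    [[0,0,0],[0.12,-0.12,-0.11],0.045],
    [[0,0,0],[0.14,-0.14,-0.11],0.045],
    [[0,0,0],[0.14,-0.14,-0.11],0.045],
    [[0,0,0],[0.14,-0.14,-0.11],0.045],
  ],
)

```text
t: 18.4
tool_pos: [0.5908, -0.2723, 0.2892]
tool_rot: [0.84, -3.024, -0.006]
contact_force: [-0.4, 0.4, -0.1]
opening: 0.0451
```

Run:
```python
from h import *
st();save("top","t12.png");b=cv2.imread("pics/t12.png")[180:330,200:440];cv2.imwrite("pics/t12c.png",cv2.resize(b,None,fx=3.3,fy=3.3,interpolation=2))
save("scene","s12.png",(200,130,420,320),3)
```

```text
t 18.4 p [ 0.5908 -0.2723  0.2892] jaw -148.94 zax [-0.004  0.003 -1.   ] F [-0.41  0.36 -0.13] M [-0.011 -0.001 -0.019] op 0.0451 q6 2.05
```

View pics/t12c.png

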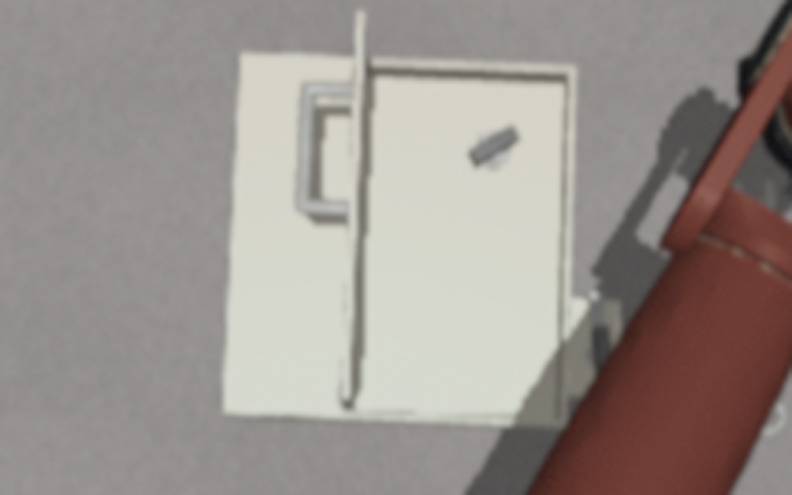

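View pics/s12.png

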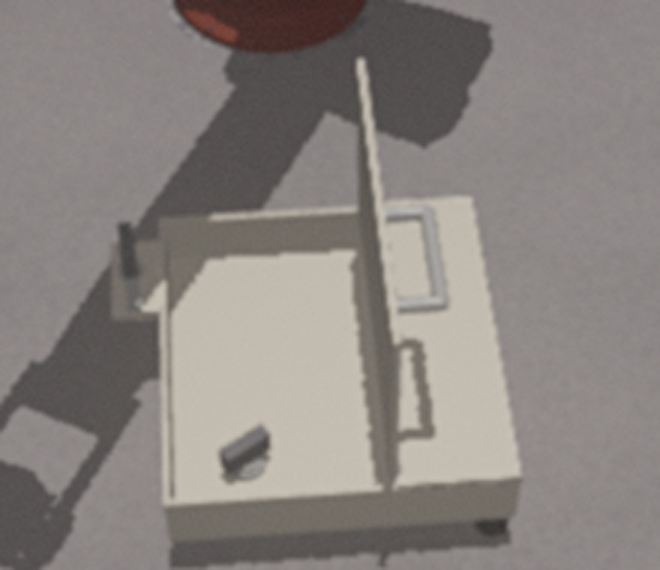

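Run:
```python
from h import *
st();print(job.finish_job())
```

```text
t 18.5 p [ 0.5919 -0.27    0.2902] jaw -148.72 zax [-0.003  0.002 -1.   ] F [-0.85  0.14 -0.01] M [ 0.007  0.023 -0.025] op 0.0448 q6 2.05
the job is handed in; nothing more can be done
None
```

I turned the latch to about 1.5 rad, swung the flap up to about vertical, and screwed the foot down. The gripper then let go and moved clear, and I handed the job in at 18.5 s.

- **Screw:** it ended at about 4.1 rad, reckoned from the tool's yaw. From about 3.77 rad on, the grip's height stopped falling and the upward force on the tool rose by about 3 N. That is how I know the foot bears on the ledge. I could not measure its contact force directly.
- **Level:** at about 0.9 mm past first touch, the unit should tilt about 0.005 rad, against the 0.011 limit. I worked this out from the screw angle and could not see it in the images.
- **Last pictures:** the flap stands upright and the latch is turned, though the arm partly hid it in the top view. The unit's place and yaw are unchanged within what the camera resolves, about 1–2 mm. I did not re-measure the tools, but the arm never came near them.
- **Readings that disagreed:** the blurry top view put the screw nearer 4.2 rad. The wrist view agreed with 4.1, and either is within limits. The first top-view fit of the unit's position was about 3 mm off in y, and I corrected it before gripping anything.

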